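Wipe wood chips off a foundation panel into the tray

TASK

Take the sanding block by its grip and use it to wipe all three wood chips off the white panel so that they drop into the empty metal tray at one end of it, without touching the chips with the gripper and without bearing down hard on the panel. Then set the sanding block down, grip upwards, flat on the free part of the wooden tool box's lid and let go. Do not drop it from a height, and leave the mallet and everything else where it is.

Things in the scene. Friction and masses are not known exactly. Their poses are not given: they have to be found in the camera images.
- board: Fixed oak board 200 x 200 mm, turned by up to 15 degrees, a white plastic panel fixed on top. Origin: centre of its underside, on the table. Panel surface: flat, 56 mm above the origin, board x -88 to 88, y -100 to 100 mm. An oak fence 12 mm wide along each x edge rises 10 mm above the panel; the y ends are open: the tray abuts one, the full crate the other, either way round.
- tray: Empty open aluminium tray, fixed, 190 mm (x, as board x) x 110 mm (y), 46 mm high (rim 10 mm below the panel), walls 4 mm. Origin: centre of its underside, on the table, 157 mm from the board's origin along board +y or -y. The chips belong in here.
- crate: Low dark wooden crate, fixed, filled nearly to its rim with pale frame bars, 190 x 110 mm, 40 mm high, at the other y end of the board, 157 mm from the board's origin. Origin: centre of its underside. Not a place for chips.
- chip0: Loose split wood chip, about 62 mm long (its x) x 20 mm wide, 11 mm high (7 mm at its edges), 12 g, lying anywhere on the panel at the start (centre within 60 mm of the panel's middle along each board axis). Origin: centre of its underside.
- chip1: Loose split wood chip, about 64 mm long (its x) x 20 mm wide, 11 mm high (7 mm at its edges), 12 g, lying anywhere on the panel at the start (centre within 60 mm of the panel's middle along each board axis). Origin: centre of its underside.
- chip2: Loose split wood chip, about 60 mm long (its x) x 20 mm wide, 11 mm high (7 mm at its edges), 12 g, lying anywhere on the panel at the start (centre within 60 mm of the panel's middle along each board axis). Origin: centre of its underside.
- block: Dull orange sanding block, loose, 0.2 to 0.33 kg: slab 50 (x) x 110 (y) x 22 mm with a centred grip ridge on top, 26 mm thick (x), 85 mm long (y), from 22 to 62 mm above the underside. Origin: centre of its flat underside, z up. Take the ridge from above across its 26 mm. Starts on the table, grip up, on the side of the board away from the tool box.
- toolbox: Fixed wooden tool box, latched shut, left or right of the board. Lid 280 mm (its x) x 160 mm (its y), flat, its top 120 mm above the origin. Origin: centre of its underside, on the table. The iron latch is on the -x end, towards the robot. The mallet lies on the +x part of the lid (x from 40 to 140 mm); the -x part is free.
- mallet: Mallet lying on the tool box's lid: steel head 70 x 38 x 38 mm, round 20 mm hickory handle 85 mm long towards its +y. Origin: underside of the head's centre. Leave alone.
- spacer: Tin frame spacer, 150 x 50 x 12 mm, lying loose along the middle of the full crate, its top 51 mm above the table (5 mm below the panel). Origin: centre of its underside. Leave alone.
There are look-alikes about, which are no part of the job. Leave any red look-alike of the chip0 alone. Leave any green look-alike of the block alone.

How it is judged:
On the way, in this order (a step that is already met when the one before it is completed fails the run):
1. the sanding block is held in the gripper, clear of the table, over the board (contact force between the fingers and block above 2 N and horizontal distance between block and board below 0.22 m and height (world z) of block above 0.03 m), for 0.1 s.
2. all three chips lie in the tray while the sanding block is still in the gripper (x of chip0 in the frame of tray between -0.095 and 0.095 m and y of chip0 in the frame of tray between -0.057 and 0.057 m and z of chip0 in the frame of tray between -0.005 and 0.045 m and x of chip1 in the frame of tray between -0.095 and 0.095 m and y of chip1 in the frame of tray between -0.057 and 0.057 m and z of chip1 in the frame of tray between -0.005 and 0.045 m and x of chip2 in the frame of tray between -0.095 and 0.095 m and y of chip2 in the frame of tray between -0.057 and 0.057 m and z of chip2 in the frame of tray between -0.005 and 0.045 m and contact force between the fingers and block above 2 N), for 0.2 s.
At the end, for the whole second after the job is handed in: All three chips lie at rest in the metal tray (centres inside its outline and below its rim), and the sanding block rests flat (within 0.1 rad), grip up, on the tool box's lid, its centre within the lid's outline and its underside at lid height (within about 7 mm), released and still (x of chip0 in the frame of tray between -0.095 and 0.095 m and y of chip0 in the frame of tray between -0.057 and 0.057 m and z of chip0 in the frame of tray between -0.005 and 0.045 m and x of chip1 in the frame of tray between -0.095 and 0.095 m and y of chip1 in the frame of tray between -0.057 and 0.057 m and z of chip1 in the frame of tray between -0.005 and 0.045 m and x of chip2 in the frame of tray between -0.095 and 0.095 m and y of chip2 in the frame of tray between -0.057 and 0.057 m and z of chip2 in the frame of tray between -0.005 and 0.045 m and x of block in the frame of toolbox between -0.14 and 0.14 m and y of block in the frame of toolbox between -0.08 and 0.08 m and z of block in the frame of toolbox between 0.112 and 0.126 m and angle between block's own z axis and vertical below 0.1 rad and linear speed of each of block, chip0, chip1, chip2 below 0.02 m/s); the robot touches nothing.
It fails at once if the gripper or arm touches a chip (contact force between any of the fingers, the arm and chip0 above 0.3 N or contact force between any of the fingers, the arm and chip1 above 0.3 N or contact force between any of the fingers, the arm and chip2 above 0.3 N).
It fails at once if the sanding block presses on the board and panel with more than 120 N (contact force between block and board above 120 N).
It fails at once if the sanding block is let go more than 20 mm above the tool box lid (contact force between the fingers and block below 0.1 N and z of block in the frame of toolbox above 0.14 m and horizontal distance between block and toolbox below 0.17 m).
It fails at once if the mallet or the tin spacer is moved more than 25 mm (distance of any of mallet, spacer from where it was at the start of the episode above 0.025 m).
It also fails if it takes over 64 s, if anything falls off the work surface, if the arm or the gripper's body presses on something with over 40 N, if the wrist force passes 120 N, or if a joint passes its speed limit or range.

ROBOT

A 6-joint arm with a two-finger parallel gripper is mounted at the origin on the work surface. World frame = base frame: x ahead of the robot, y to its left, z up, the work surface at z = 0. Lengths are in m, angles in rad, forces in N, time in s.
With the tool pointing down it reaches from about 0.35 to 0.725 m from the base axis. Payload 4.3 kg.
Tool frame: the origin (TCP) lies on the centre line of the jaws, within the pads' length; the fingertips stand 25 mm ahead of it and the grasp point (between the pads) lies 6 mm ahead of it; z points along the fingers, y is the direction in which the jaws open and shut (so a half turn about z gives the same grasp; the last joint's range is limited). The gripper opens to 85 mm and grips with 20 to 120 N. Pads are 22 mm wide; open, the fingers measure 114 mm over their backs; the gripper's body (76 mm by 85 mm) begins 54 mm behind the grasp point. The pads swing forward as they close: fully open they stand 13 mm farther back than shut.
Start: joints at [1.223, 0.377, 0.081, 1.274, 0, 1.46], TCP at [0.135, 0.559, 0.256] pointing down, gripper open.
Joint ranges: [-2.72, 2.72], [-0.84, 1.66], [-1.02, 1.22], [-1.77, 2.12], [-1.37, 1.28], [-3.14, 3.14]. Speed limits (rad/s): [2.57, 2.57, 3.14, 3.14, 3.14, 3.14].

INTERFACE

Orientations are given as a unit quaternion [x, y, z, w].
In Python, from workcell import status, vision, ctrl gives the robot as it stands. The module is installed in compiled form; this text tells all that it offers.
- The arm moves only by the tool send_rows, never from a script. Its arguments are lists of equal length, an entry for each row: "rotation": the turn, a rotation vector about the tool's x, y, z in rad, a list of three; "travel": the shift along the tool's x, y, z in mm, a list of three; "hand": the finger opening in mm, from 0 to 85.4. In form: {"rotation": [[wx, wy, wz], ...], "travel": [[x, y, z], ...], "hand": [hand, ...]}. A call has 1 to 5 rows; each row is the pose to reach, as a shift and turn from the pose commanded when the call began, along the tool's axes at that moment; what a row does not reach only later rows make up. A row lasts 1/10 s, in which the tool goes at most 50 mm and 8.59 degrees, less where a joint would pass 70% of its speed; a pose out of reach is approached as far as the arm can. A call with a gripper value outside its range is refused whole. The fingers move at their own pace and stop on an object; "grip_force" is the grip in N (left out, the last holds). Time passes only in rows, so rows that repeat a pose let the fingers close. It gives the time, the measured TCP pose, the force and the opening at its end, in the units of the state.
- status.observe(): the state, without advancing time (a new reading comes with each control period).
- vision.read_camera(name): name is "side" or "top" or "wrist"; returns a dict with "image" (400x640x3 uint8, red, green, blue), "intrinsics" (3x3 intrinsics, pixels), "k1" (the pictures are not rectified: a ray, as slopes to the right and down, at radius r is drawn at 1 + k1 r^2 times it, then the intrinsics apply), "T" (4x4, takes a point from camera to world coordinates). Camera axes: x right, y down, z forward; pixel columns grow to the right and rows downward; lengths in m; the calibration is good to about 2 mm. A picture is of the moment at which its call begins. There is no depth.
- ctrl.sign_off(): hands the job in, once; it reports no verdict.
The state is a dict: "clock": time; "qpos": joint angles; "qd": joint speeds; "joint_torque": joint torques, N m; "ee_pos": TCP position; "eef_rot": TCP orientation; "contact_force": force on the tool from outside, world axes, zero at the start; "moment": the same for the moment, N m; "width": finger opening in m.
Only numpy, scipy, OpenCV 4.12 (cv2) and the standard library are available. Lean on these libraries where they do the work, as an engineer would, in place of code of your own. Each camera call takes 0.05 s, during which the arm holds its last target. There are 200 camera calls.

## Working session

There is one attempt and no reset: what is moved stays moved. The work goes in short steps, Python scripts to look and compute and a tool call to move; the robot and the scene stay as the last step left them, time stands still between calls to the robot, and variables do not carry over. Pictures are saved under pics/ and viewed, about 8 in all and at most 12, crops included, and the job is handed in when it is done.

Besides the shell and the picture viewer there is one more tool, called after "Call:" as a command line: name --argument value ..., lists and objects as JSON in quotes. send_rows: Moves the arm, as the interface text tells. Its arguments: {"type":"object","properties":{"rotation":{"type":"array"},"travel":{"type":"array"},"hand":{"type":"array"},"grip_force":{"type":"number"}},"required":["rotation","travel","hand"]}

```bash
mkdir -p pics; cat > h.py <<'E'
import numpy as np, cv2
from scipy.spatial.transform import Rotation as R
from workcell import status, vision, ctrl
def cam(n,save=None):
    d=vision.read_camera(n)
    if save: cv2.imwrite(f'pics/{save}.png',cv2.cvtColor(d['image'],cv2.COLOR_RGB2BGR))
    return d
def ray(d,uv,z):
    K=np.array(d['intrinsics']);T=np.array(d['T'])
    uv=np.atleast_2d(np.array(uv,float))
    p=np.c_[(uv[:,0]-K[0,2])/K[0,0],(uv[:,1]-K[1,2])/K[1,1]]
    q=p.copy()
    for _ in range(20): q=p/(1+d['k1']*(q**2).sum(1,keepdims=True))
    r=np.c_[q,np.ones(len(q))]@T[:3,:3].T
    s=(z-T[2,3])/r[:,2]
    return T[:3,3]+r*s[:,None]
def st():
    s=status.observe()
    print('t',round(s['clock'],2),'p',np.round(s['ee_pos'],4),'R',np.round(R.from_quat(s['eef_rot']).as_matrix(),3).tolist(),'F',np.round(s['contact_force'],1),'w',round(s['width'],4))
    return s
def rel(target_p,s=None,yaw=None):
    """tool-frame mm shift to world point; rotvec to tool-down with tool y axis at yaw"""
    s=s or status.observe();M=R.from_quat(s['eef_rot']).as_matrix()
    print('travel',np.round(M.T@(np.array(target_p)-s['ee_pos'])*1000,1))
    if yaw is not None:
        y=np.array([np.cos(yaw),np.sin(yaw),0]);z=np.array([0,0,-1.])
        best=min((R.from_matrix(M.T@np.c_[np.cross(k*y,z),k*y,z]).as_rotvec() for k in(1,-1)),key=np.linalg.norm)
        print('rot',np.round(best,3))
E
python3 - <<'E'
from h import *
s=st();print(s['qpos'])
a=cam('top','top0');b=cam('side','side0')
for d in(a,b):print(np.round(d['T'],3).tolist(),np.array(d['intrinsics']).tolist(),d['k1'])
E
```

```text
t 0.0 p [0.1353 0.5582 0.2554] R [[-0.972, 0.236, -0.001], [0.236, 0.972, -0.002], [0.0, -0.002, -1.0]] F [-0.2 -0.   0.1] w 0.0856
[ 1.22268637e+00  3.78063765e-01  7.96434014e-02  1.27441466e+00
 -3.30859916e-05  1.46052159e+00]
[[-0.023, -0.995, 0.093, 0.456], [-1.0, 0.022, -0.009, 0.004], [0.007, -0.093, -0.996, 1.069], [0.0, 0.0, 0.0, 1.0]] [[363.5616710452892, 0.0, 319.87387086052223], [0.0, 363.5616710452892, 203.71161463198283], [0.0, 0.0, 1.0]] -0.0025097624830574716
[[-0.916, -0.314, 0.249, 0.319], [-0.401, 0.699, -0.592, 0.55], [0.012, -0.642, -0.767, 0.805], [0.0, 0.0, 0.0, 1.0]] [[398.2471623739059, 0.0, 320.9749656958988], [0.0, 398.2471623739059, 207.01331528662115], [0.0, 0.0, 1.0]] -0.04134292195027978
```

View pics/top0.png

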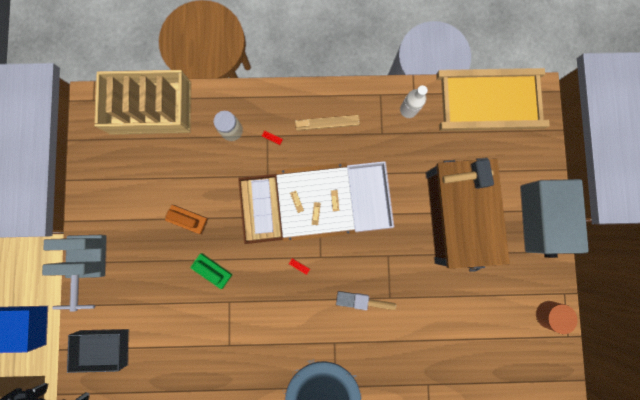

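View pics/side0.png

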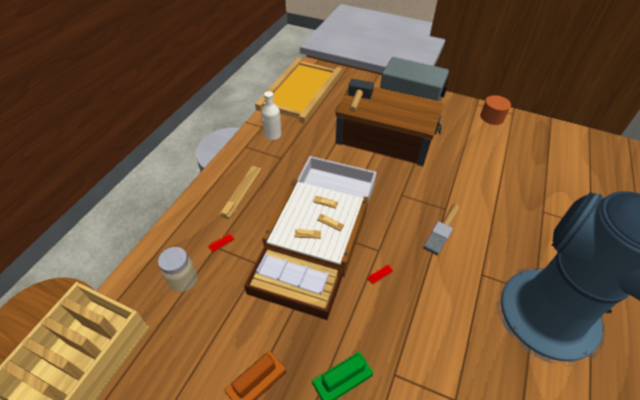

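Top view: crate at left of the board (262,210), panel (315,200) with chips at (297,202), (316,213), (335,200), tray at right (370,197) i.e. world −y, block (187,218), toolbox (468,213). Side view agrees. Now I measure these.

```bash
python3 - <<'E'
from h import *
for n in('top','side'):
    d=cam(n);im=d['image'];hsv=cv2.cvtColor(im,cv2.COLOR_RGB2HSV)
    H,S,V=cv2.split(hsv)
    def rects(m,z,amin,name,roi=None):
        m=m.astype(np.uint8)
        if roi: k=np.zeros_like(m);k[roi[1]:roi[3],roi[0]:roi[2]]=1;m=m*k
        for c in cv2.findContours(m,cv2.RETR_EXTERNAL,cv2.CHAIN_APPROX_NONE)[0]:
            if cv2.contourArea(c)<amin: continue
            w=ray(d,c[:,0],z)[:,:2]*1000
            r=cv2.minAreaRect(w.astype(np.float32))
            print(n,name,'px',np.round(c[:,0].mean(0)),'ctr',np.round(r[0],1),'size',np.round(r[1],1),'ang',round(r[2],1))
    roi=(270,160,360,245) if n=='top' else (262,180,368,268)
    rects((S>60)&(H>8)&(H<28)&(V>120),0.0645,20,'chip',roi)
    rects((S<45)&(V>200),0.056,1500,'panel',roi)
    roi=(160,195,212,240) if n=='top' else (220,345,292,400)
    rects((H>5)&(H<15)&(S>190),0.011,60,'block',roi)
    print(n,'blockpx hsv',hsv[218,187] if n=='top' else hsv[380,255],'panel hsv',hsv[195,310] if n=='top' else hsv[230,300])
    cv2.imwrite(f'pics/z{n}.png',cv2.resize(cv2.cvtColor(im,cv2.COLOR_RGB2BGR)[150:280,150:520] if n=='top' else cv2.cvtColor(im,cv2.COLOR_RGB2BGR)[60:400,200:470],None,fx=2.1 if n=='top' else 1.2,fy=2.1 if n=='top' else 1.2,interpolation=cv2.INTER_CUBIC))
# hand-picked top corners
E
```

```text
top chip px [317. 239.] ctr [458.4  11.5] size [245.   38.4] ang 88.7
top chip px [316. 213.] ctr [524.1   7.1] size [17.6 61.8] ang 83.1
top chip px [297. 201.] ctr [558.3  59.6] size [59.7 17.5] ang 20.7
top chip px [335. 200.] ctr [559.4 -46.3] size [56.8 17.8] ang 3.3
top chip px [275. 209.] ctr [543.  118.1] size [ 30.3 169.6] ang 89.4
top chip px [312. 165.] ctr [653.7   7.5] size [249.9  39.8] ang 88.8
top panel px [320. 201.] ctr [557.9  -7. ] size [179.2 233.7] ang 3.7
top block px [186. 219.] ctr [519.1 385.8] size [112.9  48. ] ang 67.2
top blockpx hsv [ 13 199 164] panel hsv [ 75   2 242]
side chip px [297. 260.] ctr [548.2 139.2] size [145.9  15.2] ang 5.1
side chip px [307. 233.] ctr [556.9  62.8] size [59.7 23.2] ang 20.6
side chip px [330. 222.] ctr [521.6  10.4] size [21.7 64. ] ang 81.7
side chip px [362. 242.] ctr [428.7  18.1] size [ 39.7 177.7] ang 5.9
side chip px [354. 229.] ctr [462.4   0.7] size [ 12.3 199.6] ang 5.2
side chip px [325. 201.] ctr [557.4 -42.9] size [59.5 22.6] ang 3.3
side chip px [274. 204.] ctr [680.   21.5] size [ 78.1 194.9] ang 5.8
side panel px [321. 217.] ctr [555.4 -19.3] size [181.4 256.4] ang 4.9
side block px [255. 379.] ctr [518.1 383.2] size [112.1  56.2] ang 67.3
side blockpx hsv [ 12 232 113] panel hsv [ 20 128 226]
```

View pics/ztop.png

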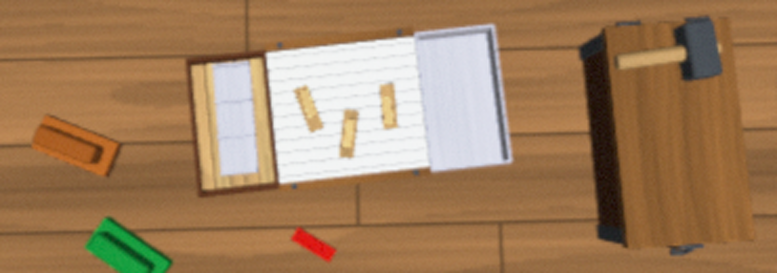

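Zoom shows panel corners at crop (268,51),(413,38),(427,171),(281,184), and the lid at (607,30),(728,18),(752,238),(628,248), latch toward the robot, mallet at the far end.

```bash
python3 - <<'E'
from h import *
d=cam('top')
c=lambda L:np.array(L)/2.1+150
P=ray(d,c([(268,51),(413,38),(427,171),(281,184)]),.056)[:,:2]*1000
L=ray(d,c([(607,30),(728,18),(752,238),(628,248)]),.12)[:,:2]*1000
for q in(P,L):
    print(np.round(q),'ctr',np.round(q.mean(0)),'sides',[round(np.linalg.norm(q[i]-q[i-1])) for i in range(4)],'dirs',[round(np.degrees(np.arctan2(*(q[i]-q[i-1])[::-1])),1) for i in range(4)])
# ridge from its own darker/lighter tone is skipped
rel([.519,.385,.20],yaw=np.radians(-22.8))
rel([.519,.385,.11],yaw=np.radians(-22.8))
E
```

```text
[[637. 112.]
 [650. -83.]
 [471. -96.]
 [459.  97.]] ctr [554.   7.] sides [179, 196, 179, 194] dirs [np.float64(4.8), np.float64(-86.0), np.float64(-175.8), np.float64(93.8)]
[[ 643. -324.]
 [ 655. -478.]
 [ 379. -489.]
 [ 370. -335.]] ctr [ 512. -407.] sides [273, 155, 277, 155] dirs [np.float64(2.4), np.float64(-85.5), np.float64(-177.7), np.float64(93.2)]
travel [-413.8  -78.3   55.9]
rot [-1.000e-03 -1.000e-03 -1.411e+00]
travel [-413.8  -78.2  145.9]
rot [-1.000e-03 -1.000e-03 -1.411e+00]
```

Call:
send_rows --rotation '[[0,0,-0.14],[0,0,-0.28],[0,0,-0.42],[0,0,-0.56],[0,0,-0.7]]' --travel '[[-40,-8,5],[-80,-16,10],[-120,-24,15],[-160,-32,20],[-200,-40,28]]' --hand '[80,80,75,70,70]'

```text
clock: 0.75
ee_pos: [0.3218, 0.4722, 0.2285]
eef_rot: [-0.232, 0.973, 0.0, 0.0]
contact_force: [0.5, 0.7, 0.3]
width: 0.0701
```

```bash
python3 - <<'E'
from h import *
s=st()
rel([.519,.385,.20],s,yaw=np.radians(-22.8))
E
```

```text
t 0.75 p [0.3218 0.4722 0.2285] R [[-0.892, -0.451, 0.001], [-0.451, 0.892, 0.001], [-0.001, 0.0, -1.0]] F [0.5 0.7 0.3] w 0.0701
travel [-136.6 -166.8   28.5]
rot [ 0.     0.001 -0.705]
```

Call:
send_rows --rotation '[[0,0,-0.14],[0,0,-0.28],[0,0,-0.42],[0,0,-0.56],[0,0,-0.7]]' --travel '[[-27,-32,5],[-55,-66,12],[-82,-100,18],[-109,-133,24],[-137,-167,28]]' --hand '[70,70,70,70,70]'

```text
clock: 1.25
ee_pos: [0.5187, 0.3834, 0.1997]
eef_rot: [-0.551, 0.834, 0.0, -0.0]
contact_force: [0.9, 0.9, 0.1]
width: 0.07
```

Call:
send_rows --rotation '[[0,0,0],[0,0,0]]' --travel '[[0,0,0],[0,0,0]]' --hand '[70,70]'

```text
clock: 1.45
ee_pos: [0.518, 0.3838, 0.1996]
eef_rot: [-0.548, 0.837, 0.0, -0.001]
contact_force: [-0.6, 0.5, -0.0]
width: 0.0701
```

```bash
python3 - <<'E'
from h import *
s=st();d=cam('wrist','w0');print(np.round(d['T'],3).tolist())
hsv=cv2.cvtColor(d['image'],cv2.COLOR_RGB2HSV);H,S,V=cv2.split(hsv)
m=((H>5)&(H<17)&(S>190)).astype(np.uint8)
for c in cv2.findContours(m,cv2.RETR_EXTERNAL,cv2.CHAIN_APPROX_NONE)[0]:
    if cv2.contourArea(c)<400:continue
    r=cv2.minAreaRect((ray(d,c[:,0],.022)[:,:2]*1000).astype(np.float32));print(cv2.boundingRect(c),r)
E
```

```text
t 1.45 p [0.518  0.3838 0.1996] R [[-0.4, -0.916, -0.001], [-0.916, 0.4, -0.0], [0.001, 0.001, -1.0]] F [-0.6  0.5 -0. ] w 0.0701
[[-0.916, 0.388, 0.103, 0.492], [0.401, 0.885, 0.236, 0.324], [0.001, 0.258, -0.966, 0.317], [0.0, 0.0, 0.0, 1.0]]
```

View pics/w0.png

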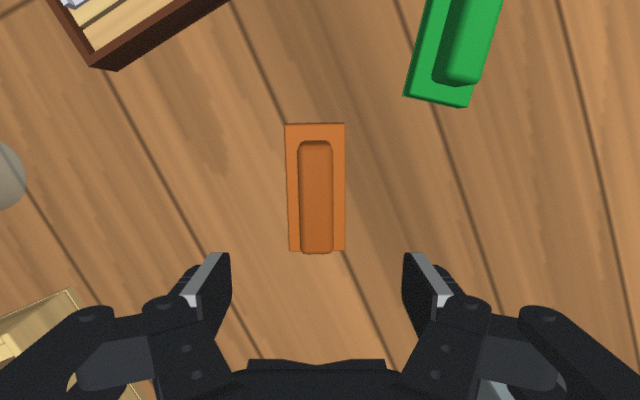

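Block seen straight: slab top corners (286,124),(344,124),(345,250),(289,250); ridge top (299–332, 141–254). Grip is almost aligned.

```bash
python3 - <<'E'
from h import *
s=status.observe();d=cam('wrist')
q=ray(d,[(286,124),(344,124),(345,250),(289,250)],.022)[:,:2]*1000
r=ray(d,[(299,143),(332,143),(333,252),(301,252)],.062)[:,:2]*1000
for a in(q,r):
    print(np.round(a.mean(0),1),[round(np.linalg.norm(a[i]-a[i-1])) for i in range(4)],[round(np.degrees(np.arctan2(*(a[i]-a[i-1])[::-1])),1) for i in range(4)])
c=(q.mean(0))/1000
# tcp z: grasp pt 6mm ahead at 45 mm above table -> tcp z .051
rel([c[0],c[1],.052],s,yaw=np.radians(-23.2))
E
```

```text
[517.8 385.4] [108, 46, 108, 49] [np.float64(-113.4), np.float64(156.4), np.float64(68.0), np.float64(-23.6)]
[517. 384.] [82, 23, 82, 24] [np.float64(-113.2), np.float64(156.4), np.float64(67.6), np.float64(-23.6)]
travel [ -1.2  -0.4 148. ]
rot [ 0.001 -0.    -0.005]
```

Call:
send_rows --rotation '[[0,0,0],[0,0,0],[0,0,0],[0,0,0],[0,0,0]]' --travel '[[0,0,40],[-1,0,80],[-1,0,115],[-1,0,138],[-1,0,148]]' --hand '[70,70,70,70,70]' --grip_force 70

```text
clock: 2.05
ee_pos: [0.5146, 0.3854, 0.0499]
eef_rot: [-0.55, 0.835, 0.0, -0.002]
contact_force: [-0.4, 0.2, -0.3]
width: 0.0698
```

Call:
send_rows --rotation '[[0,0,0],[0,0,0],[0,0,0],[0,0,0],[0,0,0]]' --travel '[[0,0,0],[0,0,0],[0,0,0],[0,0,0],[0,0,0]]' --hand '[20,20,20,20,20]'

```text
clock: 2.55
ee_pos: [0.5193, 0.3865, 0.0546]
eef_rot: [-0.549, 0.836, 0.0, 0.002]
contact_force: [-0.6, 1.1, 6.8]
width: 0.0253
```

Call:
send_rows --rotation '[[0,0,0],[0,0,0],[0,0,0],[0,0,0],[0,0,0]]' --travel '[[0,0,0],[0,0,0],[0,0,-20],[0,0,-60],[0,0,-100]]' --hand '[20,20,20,20,20]'

```text
clock: 3.05
ee_pos: [0.5168, 0.3846, 0.1522]
eef_rot: [-0.549, 0.836, 0.0, -0.002]
contact_force: [1.2, 1.3, -2.4]
width: 0.0251
```

```bash
python3 - <<'E'
from h import *
s=st()
u=np.radians(4.4);bx=np.array([np.cos(u),np.sin(u)]);by=np.array([-bx[1],bx[0]])
C=np.array([.555,.007])
for n,a,b in[('lane+',.028,.13),('lane-',-.028,.13)]:
    p=C+a*bx+b*by;print(n,p);rel([*p,.17],s,yaw=u+np.pi/2)
E
```

```text
t 3.05 p [0.5168 0.3846 0.1522] R [[-0.398, -0.918, -0.003], [-0.918, 0.398, -0.002], [0.003, 0.002, -1.0]] F [ 1.2  1.3 -2.4] w 0.0251
lane+ [0.572944   0.13876499]
travel [ 203.3 -149.2  -17.5]
rot [ 0.    -0.004  1.085]
lane- [0.51710905 0.13446873]
travel [229.4 -99.7 -17.3]
rot [ 0.    -0.004  1.085]
```

```bash
cat > b.py <<'E'
from h import *
u=np.radians(4.7);bx=np.array([np.cos(u),np.sin(u)]);by=np.array([-bx[1],bx[0]])
C=np.array([.555,.005])
def go(a,b,z,s=None): p=C+a/1000*bx+b/1000*by;rel([*p,z],s,yaw=u+np.pi/2)
E
python3 - <<'E'
from b import *
s=st();go(-12,113,.150,s)
E
```

```text
t 3.05 p [0.5168 0.3846 0.1522] R [[-0.398, -0.918, -0.003], [-0.918, 0.398, -0.002], [0.003, 0.002, -1.0]] F [ 1.2  1.3 -2.4] w 0.0251
travel [ 239.1 -122.1    2.7]
rot [ 0.    -0.004  1.08 ]
```

Call:
send_rows --rotation '[[0,0,0.1],[0,0,0.2],[0,0,0.32],[0,0,0.43],[0,0,0.54]]' --travel '[[15,-8,0],[40,-20,0],[65,-33,0],[90,-46,0],[115,-60,0]]' --hand '[20,20,20,20,20]'

```text
clock: 3.55
ee_pos: [0.5268, 0.2548, 0.1522]
eef_rot: [-0.304, 0.953, -0.0, -0.0]
contact_force: [0.7, -0.1, -2.9]
width: 0.0256
```

```bash
python3 - <<'E'
from b import *
s=st();go(-12,113,.150,s)
E
```

```text
t 3.55 p [0.5268 0.2548 0.1522] R [[-0.815, -0.579, -0.001], [-0.579, 0.815, -0.0], [0.001, 0.0, -1.0]] F [ 0.7 -0.1 -2.9] w 0.0256
travel [  74.4 -116.6    2.2]
rot [ 0.    -0.001  0.536]
```

Call:
send_rows --rotation '[[0,0,0.12],[0,0,0.24],[0,0,0.36],[0,0,0.47],[0,0,0.535]]' --travel '[[17,-26,0],[34,-52,0],[50,-78,1],[65,-102,2],[74,-116,2]]' --hand '[20,20,20,20,20]'

```text
clock: 4.05
ee_pos: [0.5343, 0.1164, 0.1501]
eef_rot: [-0.041, 0.999, -0.0, -0.0]
contact_force: [0.3, -0.2, -2.9]
width: 0.0253
```

Call:
send_rows --rotation '[[0,0,0],[0,0,0],[0,0,0]]' --travel '[[0,0,0],[0,0,0],[0,0,0]]' --hand '[20,20,20]'

```text
clock: 4.35
ee_pos: [0.5346, 0.1193, 0.1503]
eef_rot: [-0.044, 0.999, 0.0, -0.0]
contact_force: [0.2, 0.8, -2.7]
width: 0.0253
```

```bash
python3 - <<'E'
from b import *
s=st();go(-12,113,.114,s)
a=cam('top');b=cam('side')
f=lambda i,x0,y0,x1,y1,k:cv2.resize(cv2.cvtColor(i['image'],cv2.COLOR_RGB2BGR)[y0:y1,x0:x1],None,fx=k,fy=k,interpolation=cv2.INTER_CUBIC)
A=f(a,220,140,420,260,2.5);B=f(b,200,100,400,320,2.5)[:550,:500]
cv2.imwrite('pics/s1.png',cv2.resize(np.vstack([A,B]),None,fx=.7,fy=.7))
E
```

```text
t 4.35 p [0.5346 0.1193 0.1503] R [[-0.996, -0.089, -0.0], [-0.089, 0.996, 0.001], [0.0, 0.001, -1.0]] F [ 0.2  0.8 -2.7] w 0.0253
travel [ 1.  -2.6 36.3]
rot [ 0.001 -0.     0.007]
```

View pics/s1.png

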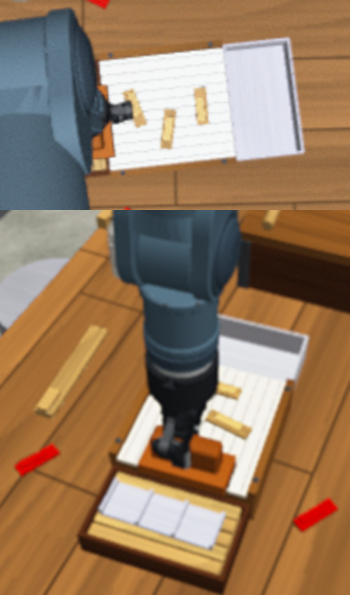

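The block hovers at the crate end of the panel, gripper about mid‑ridge, chips undisturbed ahead. Descending.

Call:
send_rows --rotation '[[0,0,0],[0,0,0],[0,0,0],[0,0,0],[0,0,0]]' --travel '[[0,0,12],[0,0,24],[0,0,32],[0,0,36],[0,0,36]]' --hand '[20,20,20,20,20]'

```text
clock: 4.95
ee_pos: [0.5338, 0.1186, 0.1131]
eef_rot: [-0.044, 0.999, -0.0, -0.001]
contact_force: [-0.5, -0.3, -2.5]
width: 0.0254
```

Call:
send_rows --rotation '[[0,0,0],[0,0,0],[0,0,0]]' --travel '[[0,0,1],[0,0,2],[0,0,2]]' --hand '[20,20,20]'

```text
clock: 5.25
ee_pos: [0.535, 0.1186, 0.1126]
eef_rot: [-0.044, 0.999, 0.0, 0.0]
contact_force: [0.3, 0.2, -3.4]
width: 0.0248
```

Call:
send_rows --rotation '[[0,0,0],[0,0,0]]' --travel '[[0,0,1],[0,0,1]]' --hand '[20,20]'

```text
clock: 5.45
ee_pos: [0.5348, 0.1186, 0.1114]
eef_rot: [-0.044, 0.999, 0.0, 0.0]
contact_force: [0.2, -0.2, -3.0]
width: 0.0252
```

Call:
send_rows --rotation '[[0,0,0],[0,0,0]]' --travel '[[0,0,1],[0,0,1]]' --hand '[20,20]'

```text
clock: 5.65
ee_pos: [0.5349, 0.1187, 0.1106]
eef_rot: [-0.044, 0.999, 0.0, 0.0]
contact_force: [-0.1, -0.2, -0.2]
width: 0.0253
```

Call:
send_rows --rotation '[[0,0,0],[0,0,0]]' --travel '[[0,0,1],[0,0,1]]' --hand '[20,20]'

```text
clock: 5.85
ee_pos: [0.5348, 0.1187, 0.1105]
eef_rot: [-0.044, 0.999, -0.0, 0.0]
contact_force: [-3.5, 0.3, 6.2]
width: 0.0251
```

Call:
send_rows --rotation '[[0,0,0],[0,0,0],[0,0,0],[0,0,0],[0,0,0]]' --travel '[[0,-6,-1],[0,-18,-1],[0,-30,-1],[0,-42,-1],[0,-54,-1]]' --hand '[20,20,20,20,20]'

```text
clock: 6.35
ee_pos: [0.54, 0.0638, 0.1106]
eef_rot: [-0.043, 0.999, 0.0, 0.001]
contact_force: [-0.0, 2.3, 1.7]
width: 0.0252
```

Call:
send_rows --rotation '[[0,0,0],[0,0,0],[0,0,0],[0,0,0],[0,0,0]]' --travel '[[0,-12,0],[0,-24,0],[0,-36,0],[0,-48,0],[0,-60,0]]' --hand '[20,20,20,20,20]'

```text
clock: 6.85
ee_pos: [0.5449, 0.0043, 0.1105]
eef_rot: [-0.044, 0.999, 0.0, 0.0]
contact_force: [0.0, 3.0, 3.9]
width: 0.0253
```

```bash
python3 - <<'E'
from b import *
s=st();go(-12,-115,.111,s)
a=cam('wrist');b=cam('side')
f=lambda i,x0,y0,x1,y1,k:cv2.resize(cv2.cvtColor(i['image'],cv2.COLOR_RGB2BGR)[y0:y1,x0:x1],None,fx=k,fy=k,interpolation=cv2.INTER_CUBIC)
cv2.imwrite('pics/s2.png',np.hstack([f(a,0,0,640,400,.6),f(b,220,140,412,260,2)]))
E
```

```text
t 6.85 p [0.5449 0.0043 0.1105] R [[-0.996, -0.087, 0.001], [-0.087, 0.996, 0.001], [-0.001, 0.001, -1.0]] F [0.  3.  3.9] w 0.0253
travel [   2.5 -115.1   -0.5]
rot [0.001 0.001 0.005]
```

View pics/s2.png

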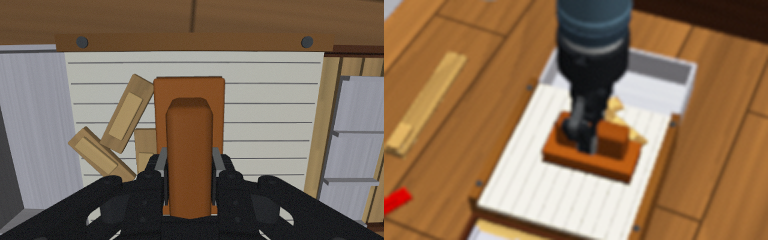

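Wrist view: two chips at (127,113) and (100,152) ahead of the block, a third at (147,140); all on the tray side. Continuing.

Call:
send_rows --rotation '[[0,0,0],[0,0,0],[0,0,0],[0,0,0],[0,0,0]]' --travel '[[0,-12,0],[0,-24,0],[0,-36,0],[0,-48,0],[0,-60,0]]' --hand '[20,20,20,20,20]'

```text
clock: 7.45
ee_pos: [0.55, -0.0548, 0.1106]
eef_rot: [-0.044, 0.999, 0.001, 0.0]
contact_force: [0.7, 3.5, 5.6]
width: 0.0249
```

Call:
send_rows --rotation '[[0,0,0],[0,0,0],[0,0,0],[0,0,0],[0,0,0]]' --travel '[[0,-11,0],[0,-22,0],[0,-34,0],[0,-45,0],[0,-56,0]]' --hand '[20,20,20,20,20]'

```text
clock: 7.95
ee_pos: [0.5548, -0.1105, 0.1105]
eef_rot: [-0.044, 0.999, 0.001, 0.0]
contact_force: [0.5, 3.1, 5.9]
width: 0.0249
```

```bash
python3 - <<'E'
from b import *
s=st()
a=cam('wrist');b=cam('side')
f=lambda i,x0,y0,x1,y1,k:cv2.resize(cv2.cvtColor(i['image'],cv2.COLOR_RGB2BGR)[y0:y1,x0:x1],None,fx=k,fy=k,interpolation=cv2.INTER_CUBIC)
cv2.imwrite('pics/s3.png',np.hstack([f(a,0,0,640,400,.6),f(b,220,140,412,260,2)]))
E
```

```text
t 7.95 p [ 0.5548 -0.1105  0.1105] R [[-0.996, -0.088, 0.0], [-0.088, 0.996, 0.002], [-0.0, 0.002, -1.0]] F [0.5 3.1 5.9] w 0.0249
```

View pics/s3.png

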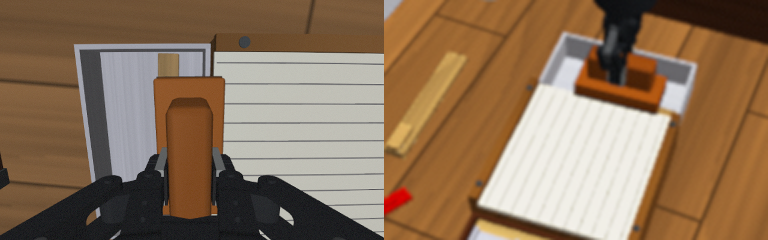

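The visible panel part is clean; one chip shows in the tray at (168,63), and something tan at (673,120) at the panel's −x corner needs checking. I lift and look.

Call:
send_rows --rotation '[[0,0,0],[0,0,0],[0,0,0],[0,0,0],[0,0,0]]' --travel '[[0,0,-10],[0,0,-40],[0,20,-70],[0,60,-100],[0,100,-120]]' --hand '[20,20,20,20,20]'

```text
clock: 8.55
ee_pos: [0.5457, -0.0109, 0.2319]
eef_rot: [-0.043, 0.999, -0.001, -0.0]
contact_force: [0.9, 1.5, -2.6]
width: 0.0251
```

Call:
send_rows --rotation '[[0,0,0],[0,0,0],[0,0,0],[0,0,0]]' --travel '[[0,40,0],[0,80,0],[0,120,0],[0,120,0]]' --hand '[20,20,20,20]'

```text
clock: 8.95
ee_pos: [0.5337, 0.1125, 0.2296]
eef_rot: [-0.047, 0.999, 0.0, -0.001]
contact_force: [-0.2, -0.6, -3.4]
width: 0.0252
```

```bash
python3 - <<'E'
from b import *
s=st()
a=cam('top');b=cam('side')
f=lambda i,x0,y0,x1,y1,k:cv2.resize(cv2.cvtColor(i['image'],cv2.COLOR_RGB2BGR)[y0:y1,x0:x1],None,fx=k,fy=k,interpolation=cv2.INTER_CUBIC)
cv2.imwrite('pics/s4.png',np.hstack([f(a,300,140,420,260,3.3),f(b,280,130,400,250,3.3)]))
E
```

```text
t 8.95 p [0.5337 0.1125 0.2296] R [[-0.996, -0.093, -0.003], [-0.093, 0.996, 0.001], [0.003, 0.001, -1.0]] F [-0.2 -0.6 -3.4] w 0.0252
```

View pics/s4.png

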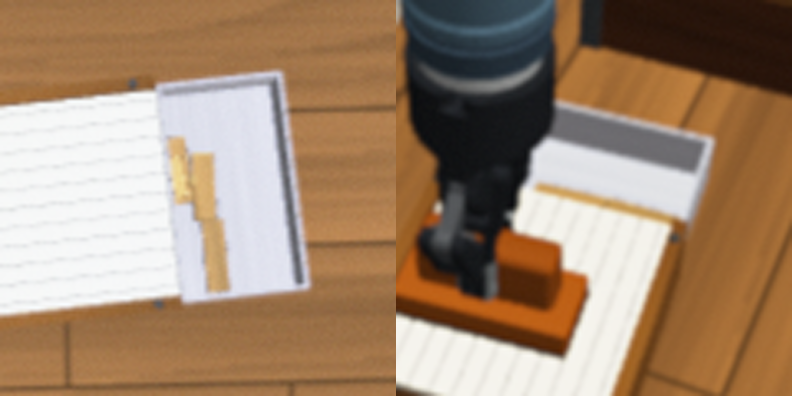

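All three chips are seen in the tray (top view at (180,170), (203,185), (216,255)) and the panel is clear. I'll carry the block on to the tool box and check the tray from the wrist on the way.

```bash
python3 - <<'E'
from b import *
s=st();rel([.52,-.26,.28],s,yaw=u+np.pi/2)
E
```

```text
t 9.05 p [0.5346 0.1089 0.2296] R [[-0.996, -0.089, -0.002], [-0.089, 0.996, -0.002], [0.002, -0.002, -1.0]] F [-0.4 -0.5 -2.6] w 0.0252
travel [  47.6 -366.2  -49.7]
rot [-0.002 -0.002  0.007]
```

Call:
send_rows --rotation '[[0,0,0],[0,0,0],[0,0,0],[0,0,0],[0,0,0]]' --travel '[[0,-20,-20],[0,-55,-40],[0,-95,-50],[0,-135,-50],[0,-175,-50]]' --hand '[20,20,20,20,20]'

```text
clock: 9.55
ee_pos: [0.5504, -0.0691, 0.2805]
eef_rot: [-0.043, 0.999, -0.001, -0.0]
contact_force: [0.8, 0.5, -2.8]
width: 0.0252
```

Call:
send_rows --rotation '[[0,0,0],[0,0,0],[0,0,0],[0,0,0],[0,0,0]]' --travel '[[10,-40,0],[20,-80,0],[30,-120,0],[40,-160,0],[45,-195,0]]' --hand '[20,20,20,20,20]'

```text
clock: 10.05
ee_pos: [0.5207, -0.2675, 0.2798]
eef_rot: [-0.042, 0.999, -0.0, -0.001]
contact_force: [0.7, 0.3, -2.9]
width: 0.025
```

Call:
send_rows --rotation '[[0,0,0],[0,0,0],[0,0,0]]' --travel '[[0,0,0],[0,0,0],[0,0,0]]' --hand '[20,20,20]'

```text
clock: 10.35
ee_pos: [0.5223, -0.2638, 0.2799]
eef_rot: [-0.043, 0.999, 0.0, -0.001]
contact_force: [-0.0, 0.2, -2.4]
width: 0.025
```

```bash
python3 - <<'E'
from b import *
s=st();a=cam('wrist','w5');cam('side','side5')
rel([.452,-.411,.22],s,yaw=np.radians(94))
E
```

```text
t 10.35 p [ 0.5223 -0.2638  0.2799] R [[-0.996, -0.087, -0.001], [-0.087, 0.996, 0.001], [0.001, 0.001, -1.0]] F [-0.   0.2 -2.4] w 0.025
travel [  82.7 -140.6   59.9]
rot [ 0.001 -0.001  0.017]
```

View pics/w5.png

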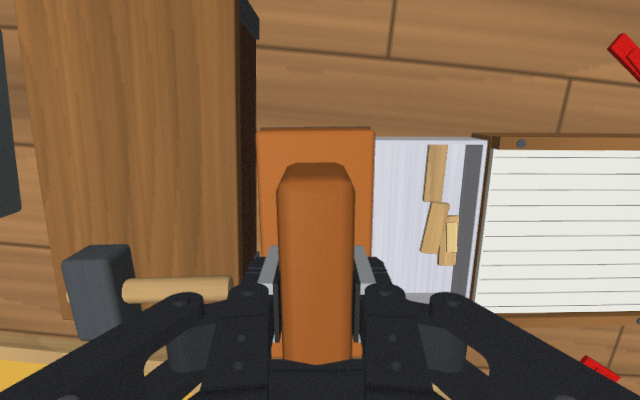

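Wrist view: all three chips lie on the tray floor (435,172), (434,228), (450,240); panel clean; lid edges at right (237,30)-(238,250), left (22,40)-(60,300); mallet at bottom (+x end).

```bash
python3 - <<'E'
from h import *
s=status.observe();d=cam('wrist')
q=ray(d,[(237,30),(238,250),(22,40),(60,300),(65,318)],.12)[:,:2];print(np.round(q*1000))
rel([.452,-.41,.22],s,yaw=np.radians(94.5))
E
```

```text
[[ 409. -329.]
 [ 576. -323.]
 [ 427. -487.]
 [ 637. -478.]
 [ 655. -475.]]
travel [  83.4 -140.1   60.3]
rot [ 0.   -0.    0.01]
```

Call:
send_rows --rotation '[[0,0,0],[0,0,0],[0,0,0],[0,0,0],[0,0,0.01]]' --travel '[[18,-30,0],[38,-65,0],[60,-100,10],[75,-128,30],[82,-140,50]]' --hand '[20,20,20,20,20]'

```text
clock: 11.0
ee_pos: [0.4528, -0.4128, 0.2302]
eef_rot: [-0.038, 0.999, -0.001, 0.0]
contact_force: [0.3, -0.0, -2.7]
width: 0.0249
```

Call:
send_rows --rotation '[[0,0,0],[0,0,0],[0,0,0],[0,0,0],[0,0,0]]' --travel '[[0,0,0],[0,0,15],[0,0,30],[0,0,42],[0,0,48]]' --hand '[20,20,20,20,20]'

```text
clock: 11.5
ee_pos: [0.4539, -0.409, 0.1817]
eef_rot: [-0.039, 0.999, 0.001, -0.0]
contact_force: [-0.3, 0.5, -2.8]
width: 0.025
```

Call:
send_rows --rotation '[[0,0,0],[0,0,0],[0,0,0],[0,0,0]]' --travel '[[0,0,2],[0,0,3],[0,0,4],[0,0,4]]' --hand '[20,20,20,20]'

```text
clock: 11.9
ee_pos: [0.4537, -0.4107, 0.1788]
eef_rot: [-0.039, 0.999, -0.0, 0.0]
contact_force: [-0.3, 0.2, -2.2]
width: 0.0253
```

Call:
send_rows --rotation '[[0,0,0],[0,0,0],[0,0,0],[0,0,0]]' --travel '[[0,0,1],[0,0,2],[0,0,2.5],[0,0,2.5]]' --hand '[20,20,20,20]'

```text
clock: 12.3
ee_pos: [0.4534, -0.4104, 0.1757]
eef_rot: [-0.039, 0.999, 0.0, -0.0]
contact_force: [-0.6, 0.3, -3.2]
width: 0.0249
```

Call:
send_rows --rotation '[[0,0,0],[0,0,0]]' --travel '[[0,0,1],[0,0,1]]' --hand '[20,20]'

```text
clock: 12.5
ee_pos: [0.4535, -0.4105, 0.1748]
eef_rot: [-0.039, 0.999, 0.0, 0.0]
contact_force: [0.0, -0.3, -3.1]
width: 0.0258
```

Call:
send_rows --rotation '[[0,0,0],[0,0,0],[0,0,0]]' --travel '[[0,0,1],[0,0,1.5],[0,0,1.5]]' --hand '[20,20,20]'

```text
clock: 12.8
ee_pos: [0.4535, -0.4106, 0.1746]
eef_rot: [-0.039, 0.999, -0.0, 0.0]
contact_force: [-2.9, 1.8, 4.9]
width: 0.0252
```

Contact with the lid; release slowly and go straight up.

Call:
send_rows --rotation '[[0,0,0],[0,0,0],[0,0,0],[0,0,0],[0,0,0]]' --travel '[[0,0,0],[0,0,0],[0,0,0],[0,0,0],[0,0,0]]' --hand '[28,35,45,55,60]'

```text
clock: 13.3
ee_pos: [0.4535, -0.4104, 0.1732]
eef_rot: [-0.039, 0.999, 0.0, 0.0]
contact_force: [-0.3, 0.1, -0.2]
width: 0.0602
```

Call:
send_rows --rotation '[[0,0,0],[0,0,0],[0,0,0],[0,0,0],[0,0,0]]' --travel '[[0,0,-10],[0,0,-30],[0,0,-60],[0,0,-95],[0,0,-120]]' --hand '[60,60,60,60,60]'

```text
clock: 13.8
ee_pos: [0.4538, -0.4108, 0.2965]
eef_rot: [-0.039, 0.999, -0.001, 0.001]
contact_force: [1.0, -0.6, -0.3]
width: 0.0596
```

Call:
send_rows --rotation '[[0,0,0],[0,0,0],[0,0,0],[0,0,0],[0,0,0]]' --travel '[[30,0,-10],[70,0,-20],[80,0,-20],[80,0,-20],[80,0,-20]]' --hand '[60,60,60,60,60]'

```text
clock: 14.3
ee_pos: [0.3742, -0.4166, 0.3132]
eef_rot: [-0.039, 0.999, 0.0, 0.0]
contact_force: [0.1, -0.2, 0.4]
width: 0.0595
```

```bash
python3 - <<'E'
from b import *
s=st()
a=cam('wrist');b=cam('side');c=cam('top')
f=lambda i,x0,y0,x1,y1,k:cv2.resize(cv2.cvtColor(i['image'],cv2.COLOR_RGB2BGR)[y0:y1,x0:x1],None,fx=k,fy=k,interpolation=cv2.INTER_CUBIC)
cv2.imwrite('pics/s6.png',np.vstack([np.hstack([f(a,0,0,640,400,.625),f(b,290,60,450,160,2.5)]),f(c,300,140,520,280,2.5)[:350,:].copy() if 0 else cv2.resize(f(c,220,140,540,280,2.5),(800,340))]))
E
```

```text
t 14.3 p [ 0.3742 -0.4166  0.3132] R [[-0.997, -0.077, 0.001], [-0.077, 0.997, 0.0], [-0.001, 0.0, -1.0]] F [ 0.1 -0.2  0.4] w 0.0595
```

View pics/s6.png

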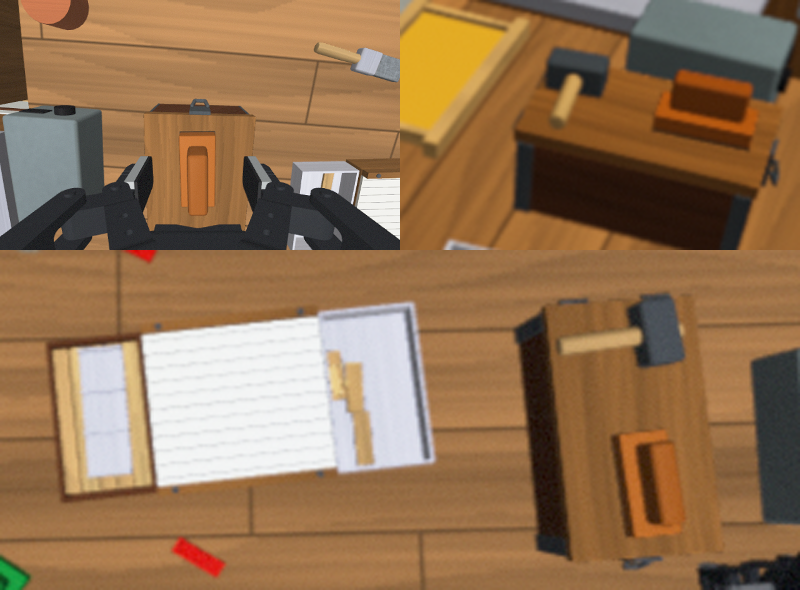

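The block lies flat, grip up, on the free part of the lid at (652,485). The mallet and spacer are in place, the three chips are in the tray, and the gripper is clear.

```bash
python3 -c "
from h import *
st();print(ctrl.sign_off())"
```

```text
t 14.45 p [ 0.3746 -0.4163  0.3126] R [[-0.997, -0.078, -0.0], [-0.078, 0.997, 0.001], [0.0, 0.001, -1.0]] F [-1.6 -0.   0.1] w 0.0604
the job is handed in; nothing more can be done
None
```

The job is done and handed in at 14.5 s of the 64 s allowed. `sign_off` gave no verdict.

- **Wiping:** I took the sanding block by its grip and cleared all three chips into the tray in one pass. The wrist force readings stayed below about 10 N.
- **Placing:** I lowered the block until it touched the free part of the tool box's lid, opened the fingers there and moved the gripper straight up and clear.
- **Last checks:** The final top, side and wrist pictures show an empty panel and three chips in the tray. The block lies flat, grip up, on the lid. The mallet and tin spacer look undisturbed by eye; I did not measure their positions.
- **Disagreements:** One chip partly overlaps another in the tray, but looks well below the rim. The top and side cameras differed by up to about 3 mm on the chip and board positions. No check failed.

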